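# Free the latched door of a pastry display case and swing it open

## Robot

A 6-joint arm with a two-finger parallel gripper is mounted at the origin on the work surface. World frame = base frame: x ahead of the robot, y to its left, z up, the work surface at z = 0. Lengths are in mm, angles in rad, forces in N, time in s.
With the tool pointing down it reaches from about 325 to 850 mm from the base axis. Payload 4.4 kg.
Tool frame: the origin (TCP) lies midway between the tips of the shut fingers; the grasp point (between the pads) lies 19 mm behind it; z points along the fingers, y is the direction in which the jaws open and shut (so a half turn about z gives the same grasp; the last joint's range is limited). The gripper opens to 94 mm and grips with 3 to 60 N. Pads are 16 mm wide; open, the fingers measure 119 mm over their backs; the gripper's body (75 mm by 177 mm) begins 78 mm behind the grasp point.
Start: joints at [0.99, 0.207, 1.542, -0, 1.393, -0.15], TCP at [240.128, 522.461, 205.447] pointing down, gripper open.
Joint ranges: [-2.73, 2.73], [-0.86, 2.22], [0.23, 2.46], [-1.11, 4.25], [0.08, 2.63], [-2.82, 2.82]. Speed limits (rad/s): [2.79, 2.79, 3.14, 3.14, 3.14, 3.14].

## Interface

Orientations are given as a 3x3 rotation matrix whose columns are the frame's x, y, z axes.
In Python, from cell import robot, viewer, spotter gives the robot as it stands.
- The arm moves only by the shell command python3 -m crank 'ROWS' [OPENING] [FORCE]. ROWS is a JSON object of lists of equal length, an entry for each row: "delta_pos": the shift along the tool's x, y, z in mm, a list of three; "rot": the turn, a rotation vector about the tool's x, y, z in rad, a list of three. A call has 1 to 12 rows; each row is the pose to reach, as a shift and turn from the pose measured when the call began, along the tool's axes at that moment; what a row does not reach only later rows make up. A row lasts 1/8 s, in which the tool goes at most 62.5 mm and 10.7 degrees, less where a joint would pass 70% of its speed; a pose out of reach is approached as far as the arm can. A call with a gripper value outside its range is refused whole. OPENING is the finger opening in mm, from 0 to 94, set as the call begins (- or left out, the last holds). The fingers move at their own pace and stop on an object; FORCE is the grip in N (left out, the last holds). Time passes only in rows, so rows that repeat a pose let the fingers close. It gives the time, the measured TCP pose, the force and the opening at its end, in the units of the state.
- robot.state(): the state, without advancing time (a new reading comes with each control period).
- viewer.camera(name): name is "scene" or "top" or "wrist"; returns (picture, depth): 384x512x3 uint8, red, green, blue; 384x512 float32, mm along the optical axis (not along the pixel's ray), 0 where there is no reading.
- viewer.calibration(name): a dict with "mtx" (3x3 intrinsics, pixels), "dist" ([k1, k2, p1, p2, k3] as OpenCV has them; the pictures are not rectified), "position" and "orientation" of the camera in the world; the wrist camera has in their place "mount" (4x4, takes a point from camera to tool coordinates, whose origin is the TCP and whose axes are the flange's). Camera axes: x right, y down, z forward; pixel columns grow to the right and rows downward; lengths in mm; the calibration is good to about 2 mm. A picture is of the moment at which its call begins: read the wrist's pose just before it. calibration takes no time and is no camera call.
- robot.close_job(): hands the job in, once; it reports no verdict.
Trained networks look in the newest picture that a camera, given by its name, has taken for a name from the list of things; names that differ only in an ending like _2 or _b are one class to them, and where a whole thing is asked for, a point or a joint stands for the part that bears it (a point fixed in the world has none). Each returns a list of dicts, best first, with "conf" (0 to 1); they miss things now and then, are a little off and sometimes report something else, mostly with a low value. They report only what shows in the picture. A call takes as long as a camera call.
- spotter.masks_of(camera, name): "region" (384x512 bool, what is visible of it).
- spotter.tip_of(camera, name): "point" ([x, y, z] in mm, in world coordinates, good to about 4 mm: a listed point, or the origin of a listed thing).
The state is a dict: "time_s": time; "joint_positions": joint angles; "qvel": joint speeds; "effort": joint torques, N m; "tcp_pos": TCP position; "eef_rot": TCP orientation; "contact_force": force on the tool from outside, world axes, zero at the start; "ft_torque": the same for the moment, N m; "grip_width": opening from 0.0 (shut) to 1.0 (fully open).
Only numpy, scipy, OpenCV 4.12 (cv2) and the standard library are available. Lean on these libraries where they do the work, as an engineer would, in place of code of your own. Each camera call takes 0.05 s, during which the arm holds its last target.

## Task

The glass door of the little pastry display case is held shut by a child-safety hook under the roof. Reach down through the narrow slot in the roof, press the sprung hook down until the door springs ajar, then swing the door wide open, to about a right angle or beyond, and leave it standing so. Do not disturb the bowl on the roof or the mug, jar and pan on the counter.

Things in the scene. Friction and masses are not known exactly. Their poses are not given: they have to be found in the camera images.
- case: Pastry display case fixed to the counter: dark base and posts, clear sides, steel roof. 320 mm wide (y), 260 deep (x), 240 high. Origin: centre of its underside; z up; front with the door faces its -x (roughly world -y). Front plane x = -0.130; the door and the dark control panel beside it (y 0.063 to 0.160) are 15 mm thick before that plane. Nothing overhangs the space before the door.
- latch_slot (a point): Centre of the slot in the roof, level with the roof's top face (z = 0.240; sheet 10 mm thick), at case x = -0.072, y = 0.030. Axes as the case's. The slot is 60 mm long along x, 36 mm wide along y; shut fingertips go in, best with the longer side of their section along x.
- hook_pad (a point): Centre of the top of the hook's white press pad (40 mm along x, 24 mm along y), seen through the slot right under its centre, 12 mm below the roof's top face at rest. Pressing it straight down frees the door.
- hook (a joint): Sprung hook's angle, rad: 0 at rest, grows as the pad is pressed, stop at 0.15 (16 mm down at the pad). It lets go of the door at about 0.065 (7 mm down). Spring: about 4 N at first, 7 N at release, 10 N at the stop; it lifts the hook again when let go. Keep the pad down until the door has visibly moved (about 0.5 s), or it catches again.
- door (a joint): Door's angle, rad: 0 shut (about 0.01 latched), grows as it opens, stop at 1.75. When the hook lets go, a slow sprung plunger pushes the door to about 0.5 in some 1.5 s and no farther; from there light hinge friction (0.05 N m) holds the door wherever it is left.
- door_hinge (a point): Point on the door's vertical hinge axis at the height of its top edge (z = 0.236), at case x = -0.135, y = -0.140. Axes turn with the door: y along the door from hinge to free edge, x towards its back. The opening door turns anticlockwise seen from above: its free edge goes from the case's +y towards the case's -x.
- door_edge (a point): Top corner of the door's free edge, mid-thickness, 200 mm along the door's y from the hinge. Door 206 mm high, dark frame, clear pane; front face at door x = -0.010, back face +0.005; top rail 35 mm high. A steel keeper staple stands 24 mm out from the back, 143 to 197 mm from the hinge, 21 to 33 mm below the top edge.
- bowl: White bowl, 100 mm across, 40 mm high, loose on the rear of the roof; origin centre of its underside. Leave alone.
- mug: White mug, 76 mm across, 90 mm high, loose on the counter; origin centre of its underside. Leave alone.
- jar: Amber jar with a steel cap, 80 mm across, 130 mm high; origin centre of its underside. Leave alone.
- pan: Open steel pan with two small side handles, 100 mm across without them, 60 mm high; origin centre of its underside. Leave alone.

How it is judged:
By the outcome, as a careful person would: the job done as asked, in the order asked, and still so for the second after the job is handed in, with the robot touching nothing.
It also fails if it takes over 48 s, if anything falls off the work surface, if the arm or the gripper's body presses on something with over 40 N, if the wrist force passes 120 N, or if a joint passes its speed limit or range.

## Working session

There is one attempt and no reset: what is moved stays moved. The work goes in short steps, Python scripts to look and compute and a shell command to move; the robot and the scene stay as the last step left them, time stands still between calls to the robot, and variables do not carry over. Pictures are saved under pics/ and viewed, and the job is handed in when it is done.

```bash
mkdir -p pics; ls; python3 - <<'E'
from cell import robot, viewer, spotter
import cv2, numpy as np
np.set_printoptions(precision=4,suppress=True)
for n in ["scene","top","wrist"]:
    p,d=viewer.camera(n); cv2.imwrite(f"pics/a_{n}.png",p[:,:,::-1])
    c=viewer.calibration(n); print(n,{k:np.array(v).round(3).tolist() for k,v in c.items()})
    np.save(f"pics/a_{n}_d.npy",d)
for n in ["scene","top"]:
  for o in ["case","latch_slot","hook_pad","door_hinge","door_edge","bowl","mug","jar","pan"]:
    r=spotter.tip_of(n,o); print(n,o,[(np.round(x["point"],1).tolist(),round(x["conf"],2)) for x in r[:2]])
print(robot.state())
E
```

```text
pics
scene {'mtx': [[375.169, 0.0, 253.482], [0.0, 375.169, 188.898], [0.0, 0.0, 1.0]], 'dist': [0.019, 0.0, 0.0, 0.0, 0.0], 'position': [1261.036, 696.088, 954.377], 'orientation': [[-0.673, 0.489, -0.555], [0.74, 0.43, -0.518], [-0.015, -0.759, -0.651]]}
top {'mtx': [[358.742, 0.0, 250.713], [0.0, 358.742, 193.495], [0.0, 0.0, 1.0]], 'dist': [-0.027, 0.0, 0.0, 0.0, 0.0], 'position': [489.39, 49.365, 1350.214], 'orientation': [[0.02, -0.998, 0.062], [-1.0, -0.019, 0.012], [-0.011, -0.063, -0.998]]}
wrist {'mtx': [[325.482, 0.0, 252.486], [0.0, 325.482, 198.756], [0.0, 0.0, 1.0]], 'dist': [-0.033, 0.0, 0.0, 0.0, 0.0], 'mount': [[-0.0, -0.967, -0.253, 73.083], [1.0, -0.0, -0.001, 0.079], [0.001, -0.253, 0.967, -180.342], [0.0, 0.0, 0.0, 1.0]]}
scene case [([480.8, 308.8, -0.9], 0.87), ([553.7, 287.2, 238.8], 0.61)]
scene latch_slot [([552.1, 285.4, 237.9], 0.73)]
scene hook_pad [([552.7, 290.6, 229.0], 0.42)]
scene door_hinge [([601.4, 458.0, 236.1], 0.83), ([703.2, -355.0, 0.4], 0.39)]
scene door_edge [([625.3, 266.0, 236.2], 0.59)]
scene bowl [([400.1, 395.3, 235.3], 0.8), ([703.7, 
[... 357 characters left out ...]
9.9, 394.8, 237.9], 0.73)]
top mug [([547.8, -257.2, 0.2], 0.76)]
top jar [([414.4, -322.2, 3.0], 0.82)]
top pan [([703.0, -357.3, -3.3], 0.66)]
{'time_s': 1.05, 'joint_positions': array([ 0.9895,  0.2065,  1.5415, -0.    ,  1.3935, -0.1505]), 'qvel': array([-0.0007, -0.0006, -0.0012,  0.0012,  0.0017,  0.0005]), 'effort': array([  0.0001, -37.0893, -28.1772,   0.0699,   0.0275,   0.    ]), 'tcp_pos': array([240.1269, 522.4649, 205.4779]), 'eef_rot': array([[-0.9086,  0.4176,  0.    ],
       [ 0.4176,  0.9086,  0.    ],
       [-0.    ,  0.    , -1.    ]]), 'contact_force': array([-0.133 ,  0.2776,  0.0701]), 'ft_torque': array([ 0.0633,  0.0515, -0.0387]), 'grip_width': 0.9994375883649373}
```

View pics/a_scene.png

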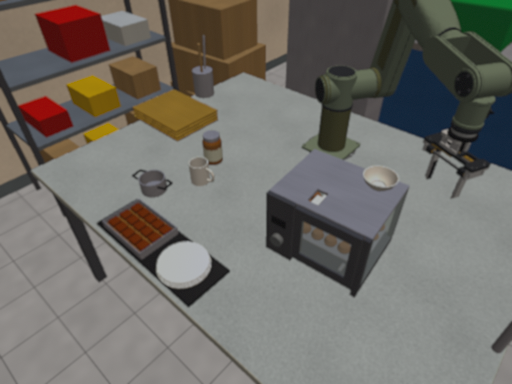

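View pics/a_top.png

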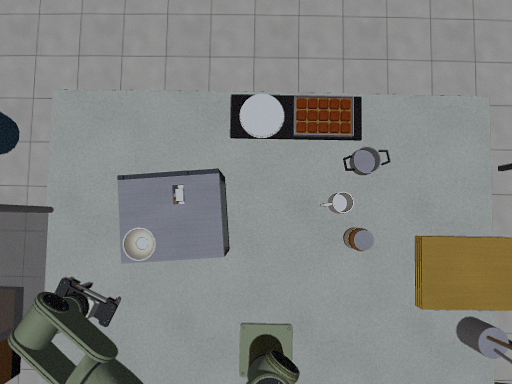

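View pics/a_wrist.png

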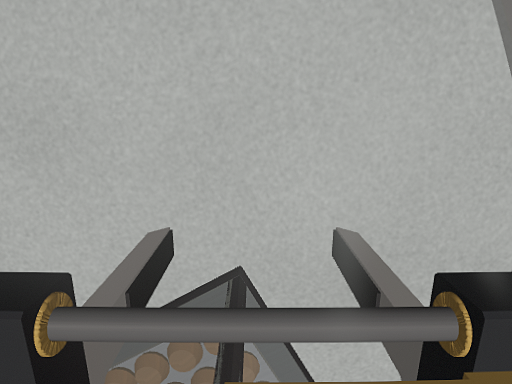

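```bash
cat > h.py <<'E'
import numpy as np, cv2
from scipy.spatial.transform import Rotation as R
from cell import robot, viewer, spotter
np.set_printoptions(precision=3,suppress=True)
def Rdown(ang): # tool y at world angle ang (rad), z down
    y=np.array([np.cos(ang),np.sin(ang),0]); z=np.array([0,0,-1.]); return np.c_[np.cross(y,z),y,z]
def go(p,Rt=None,s=None):
    s=s or robot.state(); Rc=np.array(s["eef_rot"])
    d=Rc.T@(np.array(p)-s["tcp_pos"]); rv=np.zeros(3) if Rt is None else R.from_matrix(Rc.T@Rt).as_rotvec()
    return d,rv
def proj_pose(name,s=None):
    c=viewer.calibration(name)
    if name!="wrist": Rw=np.array(c["orientation"]); t=np.array(c["position"])
    else:
        s=s or robot.state(); M=np.array(c["mtx"]); m=np.array(c["mount"]); Rc=np.array(s["eef_rot"])
        Rw=Rc@m[:3,:3]; t=np.array(s["tcp_pos"])+Rc@m[:3,3]
    return np.array(c["mtx"]),np.array(c["dist"]),Rw,t
def pix(name,P,s=None):
    K,D,Rw,t=proj_pose(name,s); P=(np.atleast_2d(P)-t)@Rw
    return cv2.projectPoints(P.reshape(-1,1,3),np.zeros(3),np.zeros(3),K,D)[0][:,0]
def ray(name,uv,z,s=None): # intersect pixel rays with plane z
    K,D,Rw,t=proj_pose(name,s); n=cv2.undistortPoints(np.array(uv,float).reshape(-1,1,2),K,D)[:,0]
    d=np.c_[n,np.ones(len(n))]@Rw.T; return t+d*((z-t[2])/d[:,2])[:,None]
E
python3 - <<'E'
from h import *
print(go([552,300,400],Rdown(0.105)))
E
```

```text
(array([-376.283,  -71.891, -194.518]), array([ 0.   , -0.   ,  1.035]))
```

```bash
python3 -m crank '{"delta_pos":[[0,0,-60],[0,0,-120],[-20,-4,-170],[-60,-12,-190],[-110,-21,-195],[-165,-32,-195],[-220,-42,-195],[-275,-53,-195],[-330,-63,-195],[-376,-72,-195],[-376,-72,-195],[-376,-72,-195]],"rot":[[0,0,0],[0,0,0],[0,0,0.1],[0,0,0.25],[0,0,0.4],[0,0,0.55],[0,0,0.7],[0,0,0.85],[0,0,0.95],[0,0,1.035],[0,0,1.035],[0,0,1.035]]}' 94
python3 - <<'E'
from h import *
import pickle
s=robot.state(); p,d=viewer.camera("wrist"); cv2.imwrite("pics/b_wrist.png",p[:,:,::-1]); np.save("pics/b_d.npy",d); pickle.dump(s,open("b.pkl","wb"))
for o in ["latch_slot","hook_pad","door_hinge","door_edge"]:
    r=spotter.tip_of("wrist",o); print(o,[(x["point"],x["conf"]) for x in r[:2]])
print(s["tcp_pos"],s["contact_force"],s["time_s"])
E
```

```text
time_s: 2.55
tcp_pos: [551.4, 300.2, 400.3]
eef_rot: [[-0.105, 0.994, -0.001], [0.994, 0.105, 0.0], [0.0, -0.001, -1.0]]
contact_force: [-0.7, -0.4, 0.5]
grip_width: 1.0
latch_slot [([551.5, 288.5, 240.2], 0.66)]
hook_pad [([556.0, 286.7, 234.3], 0.66)]
door_hinge [([602.9, 460.2, 233.2], 0.7)]
door_edge [([624.6, 263.1, 233.8], 0.65)]
[551.399 300.222 400.292] [-0.747 -0.355  0.52 ] 2.55
```

View pics/b_wrist.png

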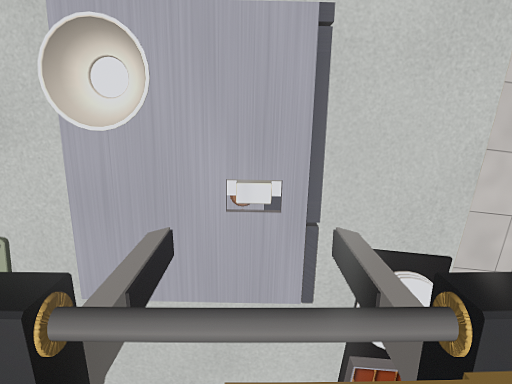

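The wrist picture shows the slot at about columns 226–281, rows 179–212. The white pad inside it spans about 236–272 × 181–203, the door's dark top is at column ~320, and the bowl is at upper left.

```bash
python3 - <<'E'
from h import *
import pickle
s=pickle.load(open("b.pkl","rb")); d=np.load("pics/b_d.npy")
c=ray("wrist",[[226,179],[282,179],[282,212],[226,212]],240,s); print("slot",c, c.mean(0), "edge", c[1]-c[0],c[2]-c[1])
r=ray("wrist",[[300,30],[300,290],[318,24],[303,302],[83,302],[47,0],[317,2]],240,s); print(r)
for u,v in [(150,200),(254,191),(254,183),(232,187),(277,187),(254,207),(312,100),(322,100)]: 
    K,D,Rw,t=proj_pose("wrist",s); n=cv2.undistortPoints(np.array([[[u,v]]],float),K,D)[0,0]; print(u,v,t+Rw@(np.r_[n,1]*d[v,u]))
p=cv2.imread("pics/b_wrist.png"); cv2.imwrite("pics/b_crop.png",cv2.resize(p[165:225,210:345],None,fx=5.5,fy=5.5,interpolation=cv2.INTER_NEAREST))
E
```

```text
slot [[522.815 302.858 240.   ]
 [582.152 309.133 240.   ]
 [586.845 272.684 240.   ]
 [525.917 266.235 240.   ]] [554.432 287.728 240.   ] edge [59.336  6.275  0.   ] [  4.694 -36.449   0.   ]
[[580.967 455.64  240.   ]
 [620.137 180.101 240.   ]
 [597.395 462.816 240.   ]
 [625.986 164.655 240.   ]
 [364.755 135.723 240.   ]
 [337.39  458.719 240.   ]
 [593.616 481.728 240.   ]]
150 200 [442.928 271.485 241.386]
254 191 [554.187 290.382 229.176]
254 183 [553.233 299.332 228.882]
232 187 [528.342 285.96  201.396]
277 187 [581.723 291.682 201.733]
254 207 [561.649 225.502  67.509]
312 100 [601.785 392.573 240.819]
322 100 [612.366 393.843 237.894]
```

View pics/b_crop.png

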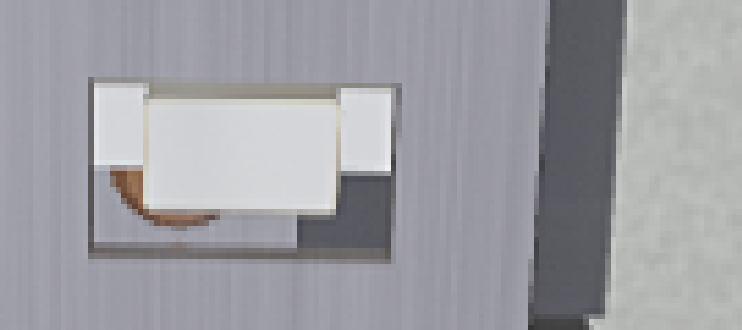

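```bash
python3 -m crank '{"delta_pos":[[-6,1,20],[-12,1,60],[-12,1,100],[-12,1,130],[-12,1,140],[-12,1,140],[-12,1,140],[-12,1,140]],"rot":[[0,0,0],[0,0,0],[0,0,0],[0,0,0],[0,0,0],[0,0,0],[0,0,0],[0,0,0]]}' 0 20
python3 - <<'E'
from h import *
s=robot.state(); p,d=viewer.camera("wrist"); cv2.imwrite("pics/c_wrist.png",p[:,:,::-1])
p,d=viewer.camera("scene"); cv2.imwrite("pics/c_scene.png",cv2.resize(p[130:300,230:430,::-1],None,fx=3.5,fy=3.5))
print(s["tcp_pos"],s["contact_force"],s["time_s"],s["grip_width"])
E
```

```text
time_s: 3.8
tcp_pos: [554.0, 289.7, 262.9]
eef_rot: [[-0.107, 0.994, 0.004], [0.994, 0.107, 0.001], [0.001, 0.004, -1.0]]
contact_force: [-0.6, -1.0, -0.4]
grip_width: 0.181
[554.044 289.652 262.856] [-0.556 -0.966 -0.363] 3.8 0.1812063397344642
```

View pics/c_wrist.png

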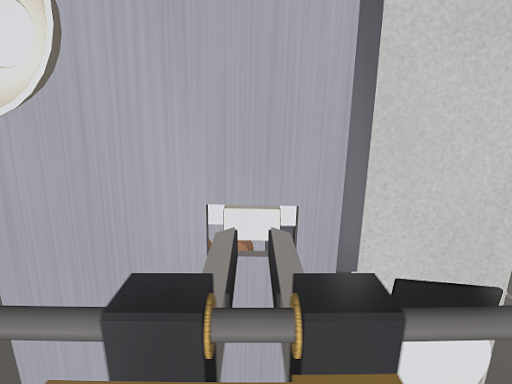

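View pics/c_scene.png

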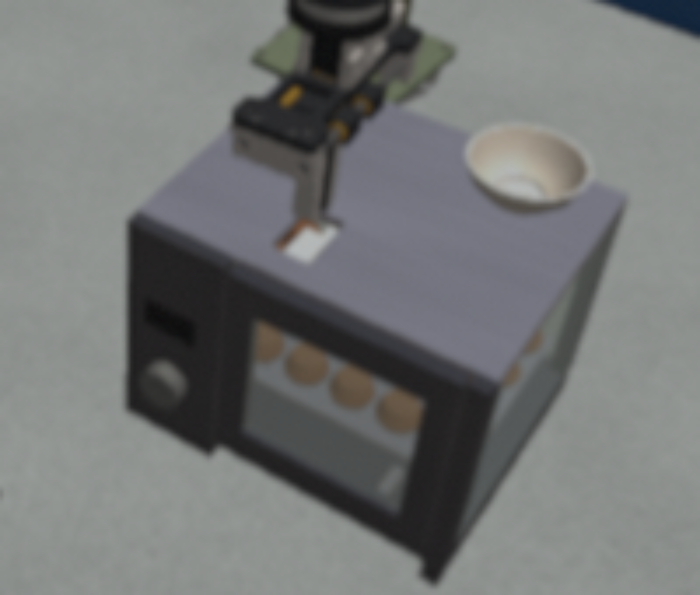

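The shut fingers sit over the slot, which spans about 207–298 × 204–256. They are still closing, so I'll measure the slot again from this second view.

```bash
python3 -m crank '{"delta_pos":[[0,0,1],[0,0,3],[0,0,3],[0,0,3]],"rot":[[0,0,0],[0,0,0],[0,0,0],[0,0,0]]}' 0 20
python3 - <<'E'
from h import *
s=robot.state(); p,d=viewer.camera("wrist"); cv2.imwrite("pics/d_wrist.png",cv2.resize(p[180:280,180:340,::-1],None,fx=5,fy=5,interpolation=cv2.INTER_NEAREST))
print(s["tcp_pos"],s["contact_force"],s["time_s"],s["grip_width"])
print(ray("wrist",[[207,204],[298,206],[298,256],[207,253],[224,207],[281,207],[281,240]],240,s)); print(pix("wrist",s["tcp_pos"],s))
print(go([554,288,240],Rdown(.105)))
E
```

```text
time_s: 4.4
tcp_pos: [553.7, 289.4, 259.0]
eef_rot: [[-0.107, 0.994, 0.002], [0.994, 0.107, 0.001], [0.001, 0.002, -1.0]]
contact_force: [0.1, 0.1, 0.2]
grip_width: 0.005
[553.684 289.429 259.032] [0.069 0.056 0.224] 4.4 0.004873273921658761
[[523.341 303.783 240.   ]
 [581.125 308.607 240.   ]
 [586.06  274.338 240.   ]
 [525.718 270.104 240.   ]
 [534.27  302.951 240.   ]
 [570.421 306.801 240.   ]
 [573.327 284.458 240.   ]]
[[252.04  241.013]]
(array([-1.483,  0.09 , 19.088]), array([ 0.002, -0.001,  0.002]))
```

View pics/d_wrist.png

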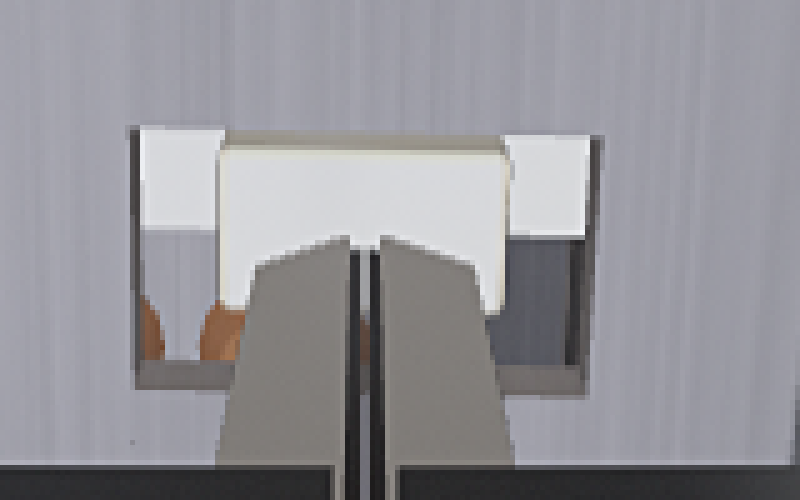

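The slot centre from this view is about (554, 288.7), which agrees with the first. Next I'll descend and press.

```bash
python3 -m crank '{"delta_pos":[[-1,0,10],[-1,0,20],[-1,0,28],[-1,0,33],[-1,0,37],[-1,0,41],[-1,0,43],[-1,0,43],[-1,0,43],[-1,0,43],[-1,0,43],[-1,0,43]],"rot":[[0,0,0],[0,0,0],[0,0,0],[0,0,0],[0,0,0],[0,0,0],[0,0,0],[0,0,0],[0,0,0],[0,0,0],[0,0,0],[0,0,0]]}' 0 20
python3 - <<'E'
from h import *
s=robot.state(); p,d=viewer.camera("wrist"); cv2.imwrite("pics/e_wrist.png",p[:,:,::-1])
p,d=viewer.camera("scene"); cv2.imwrite("pics/e_scene.png",cv2.resize(p[130:300,230:430,::-1],None,fx=3.5,fy=3.5))
print(s["tcp_pos"],s["contact_force"],s["time_s"],s["grip_width"])
E
```

```text
time_s: 5.95
tcp_pos: [554.7, 288.5, 218.3]
eef_rot: [[-0.107, 0.994, 0.005], [0.994, 0.107, 0.001], [0.001, 0.005, -1.0]]
contact_force: [-1.6, -1.3, 7.3]
grip_width: 0.005
[554.704 288.474 218.314] [-1.634 -1.345  7.321] 5.95 0.004784334931305131
```

View pics/e_wrist.png

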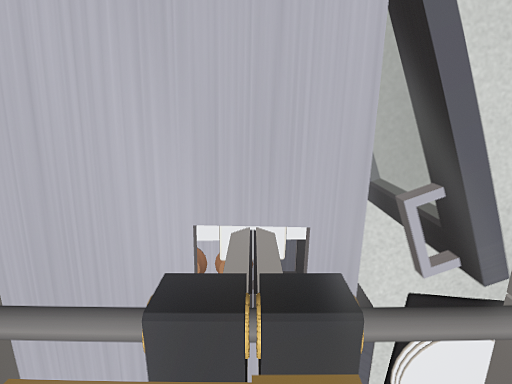

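View pics/e_scene.png

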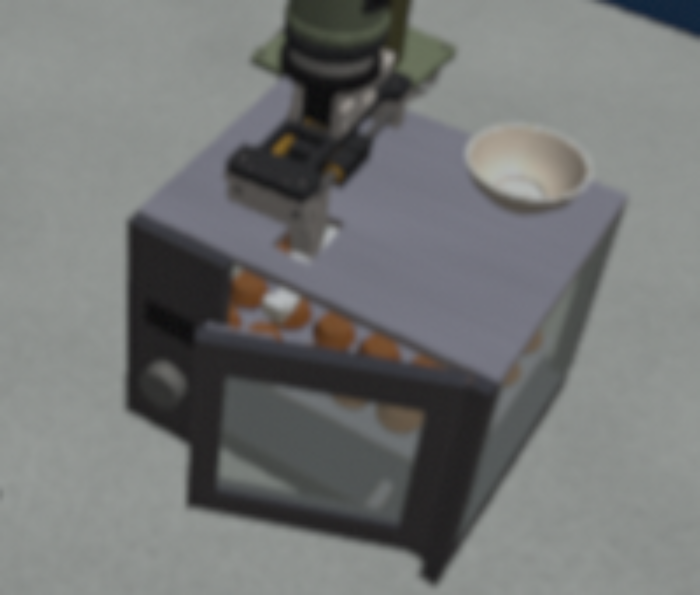

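The hook has let go: the door is ajar with its free edge around (470, 270) in the wrist view, and the keeper staple is visible. I'll lift straight out and measure the door.

```bash
python3 -m crank '{"delta_pos":[[0,0,0],[0,0,0],[0,0,-20],[0,0,-40],[0,0,-70],[0,0,-100],[0,0,-100]],"rot":[[0,0,0],[0,0,0],[0,0,0],[0,0,0],[0,0,0],[0,0,0],[0,0,0]]}' 0 20
python3 - <<'E'
from h import *
s=robot.state(); p,d=viewer.camera("wrist"); cv2.imwrite("pics/f_wrist.png",p[:,:,::-1])
viewer.camera("top");viewer.camera("scene")
print(s["tcp_pos"],s["contact_force"],s["time_s"],s["grip_width"])
for n in ["wrist","top","scene"]:
  for o in ["door_hinge","door_edge"]:
    r=spotter.tip_of(n,o); print(n,o,[(x["point"],x["conf"]) for x in r[:2]])
E
```

```text
time_s: 6.92
tcp_pos: [555.7, 289.0, 321.4]
eef_rot: [[-0.107, 0.994, 0.011], [0.994, 0.107, 0.004], [0.002, 0.012, -1.0]]
contact_force: [0.1, 0.9, 0.1]
grip_width: 0.002
[555.746 288.963 321.438] [0.119 0.908 0.071] 6.925 0.002240901421267827
wrist door_hinge []
wrist door_edge [([717.9, 300.0, 236.3], 0.78)]
top door_hinge []
top door_edge [([718.8, 298.7, 235.9], 0.7)]
scene door_hinge [([600.5, 458.0, 234.0], 0.88)]
scene door_edge [([721.1, 300.1, 234.1], 0.82)]
```

View pics/f_wrist.png

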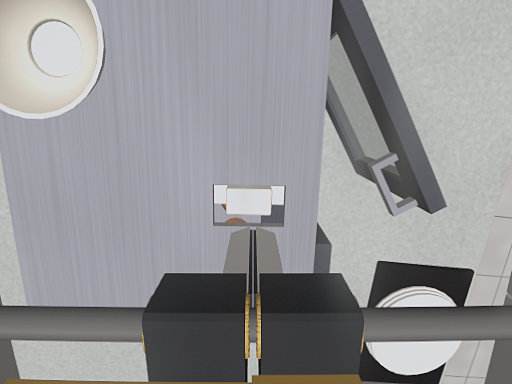

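The door has come to rest ajar, with its edge at about (719, 300), or θ ≈ 0.52. Next I'll plan the entry and the arc.

```bash
python3 - <<'E'
from h import *
H=np.array([602,461.]); b=-np.pi/2+0.105
s=robot.state()
def c(th,r,off):
    a=b+th; e=np.array([np.cos(a),np.sin(a)]); n=np.array([e[1],-e[0]]); return H+r*e+off*n
# gap at th .52
for r in (110,120,130):
    P=c(.52,r,28); u=np.array([np.cos(.105),np.sin(.105)])
    print(r,P,"dist from front plane",(P-H)@u+5,"hyp",np.hypot(*P))
P=c(.52,120,30); print("entry",P,go([*P,330],Rdown(.105)))
E0=np.array([*P,217])
Rt=Rdown(.105)
for th,r in [(.45,118),(.6,114),(.75,110),(.9,105),(1.05,100),(1.2,95),(1.3,90),(1.4,86),(1.5,83),(1.6,80),(1.65,80)]:
    Q=c(th,r,18); print(th,Q.round(1),np.hypot(*Q).round(),(Rt.T@(np.array([*Q,217])-E0)).round(1))
E
```

```text
110 [643.654 355.411] dist from front plane 35.35787813183678 hyp 735.2600515226056
120 [649.505 347.302] dist from front plane 40.326679510274225 hyp 736.5289095272431
130 [655.356 339.192] dist from front plane 45.29548088871156 hyp 737.9311118077045
entry [647.883 346.132] (array([ 47.557,  99.713, -12.416]), array([ 0.004, -0.   ,  0.002]))
0.45 [648.9 351.2] 738.0 [5.  1.5 0. ]
0.6 [662.2 362.5] 755.0 [14.8 15.9  0. ]
0.75 [673.2 375.2] 771.0 [26.3 28.2  0. ]
0.9 [681.  389.5] 785.0 [39.7 37.5  0. ]
1.05 [686.2 404.1] 796.0 [53.7 44.2  0. ]
1.2 [688.9 418.7] 806.0 [67.8 48.4  0. ]
1.3 [687.8 428.4] 810.0 [77.6 48.3  0. ]
1.4 [686.6 437.4] 814.0 [86.7 48.1  0. ]
1.5 [685.6 445.8] 818.0 [95.2 47.9  0. ]
1.6 [683.7 453.9] 821.0 [103.4  46.9   0. ]
1.65 [683.9 458. ] 823.0 [107.4  47.6   0. ]
```

```bash
python3 -m crank '{"delta_pos":[[20,30,-5],[38,65,-5],[48,97,-5],[48,97,-5],[48,97,20],[48,97,50],[48,97,65],[48,97,65]],"rot":[[0,0,0],[0,0,0],[0,0,0],[0,0,0],[0,0,0],[0,0,0],[0,0,0],[0,0,0]]}' 0 20
python3 - <<'E'
from h import *
s=robot.state(); p,d=viewer.camera("wrist"); cv2.imwrite("pics/g_wrist.png",p[:,:,::-1])
print(s["tcp_pos"],s["contact_force"],s["time_s"])
print(go([647.5,346,217],Rdown(.105)))
q=pix("wrist",[s["tcp_pos"],[602,461,236],[719,300,236]],s);print(q)
E
```

```text
time_s: 8.38
tcp_pos: [644.2, 345.8, 251.2]
eef_rot: [[-0.107, 0.994, 0.0], [0.994, 0.107, -0.0], [-0.001, 0.0, -1.0]]
contact_force: [-0.3, 0.5, -0.4]
grip_width: 0.004
[644.152 345.821 251.196] [-0.344  0.519 -0.385] 8.375
(array([-0.449,  2.291, 35.971]), array([ 0.003, -0.   ,  0.002]))
[[252.038 241.012]
 [198.162  28.286]
 [353.655 305.313]]
```

View pics/g_wrist.png

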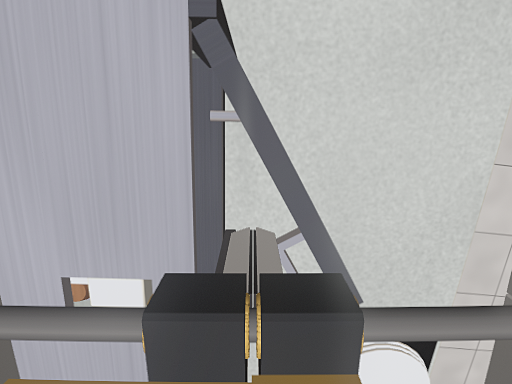

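The shut fingertips stand in the gap between the case front (column ~222) and the door's back (column ~290), clear of both. I'll lower them and swing the door.

```bash
python3 -m crank '{"delta_pos":[[2,1,12],[4,2,24],[4,2,32],[4,2,33],[7,5,33],[11,11,33],[15,18,33],[20,24,33],[26,30,33],[33,35,33],[40,39,33],[40,39,33]],"rot":[[0,0,0],[0,0,0],[0,0,0],[0,0,0],[0,0,0],[0,0,0],[0,0,0],[0,0,0],[0,0,0],[0,0,0],[0,0,0],[0,0,0]]}' 0 20
python3 - <<'E'
from h import *
s=robot.state(); p,d=viewer.camera("wrist"); cv2.imwrite("pics/i_wrist.png",p[:,:,::-1])
print(s["tcp_pos"],s["contact_force"],s["time_s"])
H=np.array([602,461.]); b=-np.pi/2+0.105
def c(th,r,off):
    a=b+th; e=np.array([np.cos(a),np.sin(a)]); n=np.array([e[1],-e[0]]); return H+r*e+off*n
for th,r in [(.9,105),(1.05,100),(1.2,95),(1.3,90),(1.4,86),(1.5,83),(1.6,80),(1.65,80),(1.7,80)]:
    print(th,go([*c(th,r,18),217])[0])
E
```

```text
time_s: 9.93
tcp_pos: [679.6, 391.3, 219.8]
eef_rot: [[-0.108, 0.994, 0.003], [0.994, 0.108, 0.001], [0.001, 0.003, -1.0]]
contact_force: [-0.0, 0.7, 0.6]
grip_width: 0.005
[679.579 391.269 219.75 ] [-0.039  0.687  0.588] 9.925
0.9 [-1.52   1.319  2.865]
1.05 [12.459  8.083  2.897]
1.2 [26.618 12.357  2.921]
1.3 [36.4   12.268  2.928]
1.4 [45.464 12.077  2.934]
1.5 [53.994 11.93   2.94 ]
1.6 [62.166 10.925  2.943]
1.65 [66.207 11.618  2.948]
1.7 [70.277 12.108  2.953]
```

View pics/i_wrist.png

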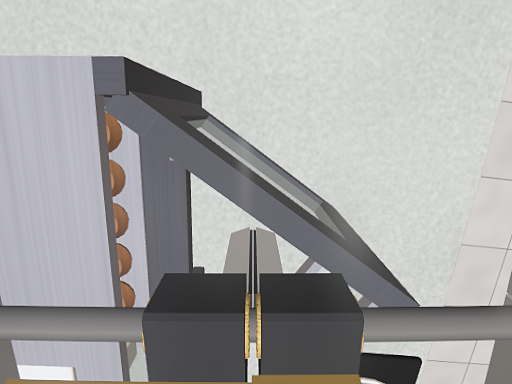

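The door has followed the fingers to about 0.9 rad, so I'll continue the arc.

```bash
python3 -m crank '{"delta_pos":[[4,4,1],[10,7,2],[17,10,2],[24,12,2],[31,12,2],[38,12,2],[45,12,2],[52,12,2],[59,12,2],[65,12,2],[68,12,2],[68,12,2]],"rot":[[0,0,0],[0,0,0],[0,0,0],[0,0,0],[0,0,0],[0,0,0],[0,0,0],[0,0,0],[0,0,0],[0,0,0],[0,0,0],[0,0,0]]}' 0 20
python3 - <<'E'
from h import *
s=robot.state(); p,d=viewer.camera("wrist"); cv2.imwrite("pics/j_wrist.png",p[:,:,::-1])
p,d=viewer.camera("scene"); cv2.imwrite("pics/j_scene.png",cv2.resize(p[130:300,230:430,::-1],None,fx=3.5,fy=3.5))
viewer.camera("top")
print(s["tcp_pos"],s["contact_force"],s["time_s"],s["joint_positions"])
for n in ["wrist","top","scene"]:
  for o in ["door_hinge","door_edge"]:
    r=spotter.tip_of(n,o); print(n,o,[(x["point"],x["conf"]) for x in r[:2]])
E
```

```text
time_s: 11.48
tcp_pos: [683.8, 460.3, 217.9]
eef_rot: [[-0.108, 0.994, 0.002], [0.994, 0.108, 0.002], [0.001, 0.003, -1.0]]
contact_force: [0.4, 0.1, -0.1]
grip_width: 0.004
[683.766 460.343 217.861] [ 0.443  0.071 -0.139] 11.475 [0.488 0.759 0.73  0.    1.649 0.379]
wrist door_hinge [([603.4, 460.5, 233.4], 0.65)]
wrist door_edge [([799.1, 495.2, 233.5], 0.56)]
top door_hinge [([601.7, 463.9, 238.1], 0.69)]
top door_edge [([800.8, 491.8, 235.9], 0.55), ([545.7, -259.3, -1.6], 0.21)]
scene door_hinge [([604.6, 457.1, 233.7], 0.56)]
scene door_edge [([800.5, 499.5, 234.3], 0.79), ([599.9, 461.5, 233.6], 0.47)]
```

View pics/j_wrist.png

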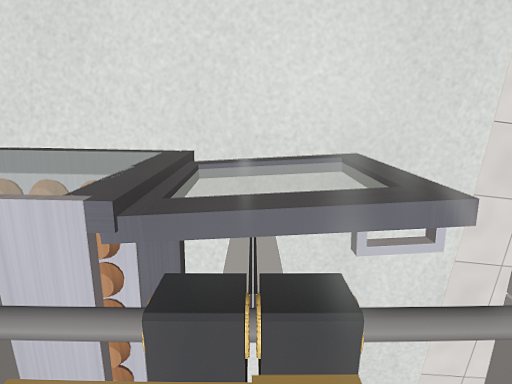

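View pics/j_scene.png

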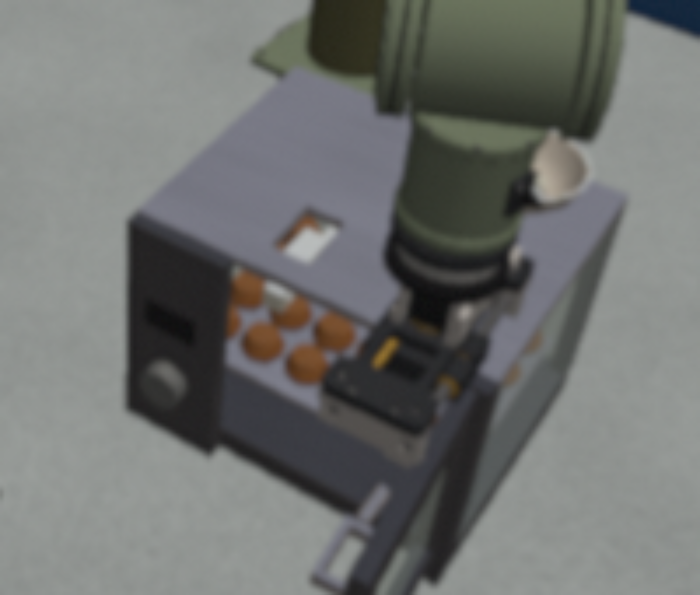

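The door stands at about 94° by all three cameras. I'll back off from it and lift away, then check everything.

```bash
python3 -m crank '{"delta_pos":[[-5,0,0],[-15,0,0],[-25,0,0],[-25,0,-15],[-25,0,-40],[-25,0,-80],[-28,-10,-120],[-45,-40,-140],[-70,-80,-150],[-100,-110,-150],[-100,-110,-150],[-100,-110,-150]],"rot":[[0,0,0],[0,0,0],[0,0,0],[0,0,0],[0,0,0],[0,0,0],[0,0,0],[0,0,0],[0,0,0],[0,0,0],[0,0,0],[0,0,0]]}' 0 20
python3 - <<'E'
from h import *
s=robot.state(); 
for n in ["scene","top"]:
    p,d=viewer.camera(n); cv2.imwrite(f"pics/k_{n}.png",p[:,:,::-1])
viewer.camera("wrist")
print(s["tcp_pos"],s["contact_force"],s["time_s"])
for n in ["wrist","top","scene"]:
  for o in ["door_hinge","door_edge","bowl","mug","jar","pan"]:
    r=spotter.tip_of(n,o); print(n,o,[(np.round(x["point"],1).tolist(),round(x["conf"],2)) for x in r[:1]])
E
```

```text
time_s: 13.42
tcp_pos: [585.7, 348.7, 369.1]
eef_rot: [[-0.107, 0.994, 0.005], [0.994, 0.107, 0.003], [0.002, 0.006, -1.0]]
contact_force: [-1.1, 0.5, 0.2]
grip_width: 0.006
[585.696 348.721 369.122] [-1.056  0.469  0.151] 13.425
wrist door_hinge [([603.3, 457.5, 232.2], 0.96)]
wrist door_edge [([798.8, 496.5, 236.2], 0.85)]
wrist bowl [([398.1, 399.0, 243.5], 0.63)]
wrist mug []
wrist jar []
wrist pan [([554.1, 286.8, 229.3], 0.17)]
top door_hinge []
top door_edge [([796.3, 494.3, 235.3], 0.63)]
top bowl [([552.7, 287.1, 227.6], 0.51)]
top mug [([545.7, -258.5, -1.5], 0.98)]
top jar [([414.8, -321.2, 3.5], 0.77)]
top pan [([701.3, -357.6, -3.0], 0.7)]
scene door_hinge [([602.5, 457.8, 234.5], 0.66)]
scene door_edge [([798.7, 496.1, 237.1], 0.55)]
scene bowl [([400.4, 393.7, 232.9], 0.78)]
scene mug [([547.3, -263.2, 1.4], 0.61)]
scene jar [([416.6, -319.5, -2.7], 0.68)]
scene pan [([702.1, -356.5, -1.7], 0.92)]
```

View pics/k_scene.png

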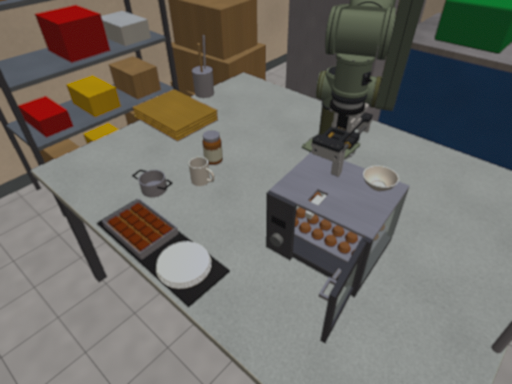

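View pics/k_top.png

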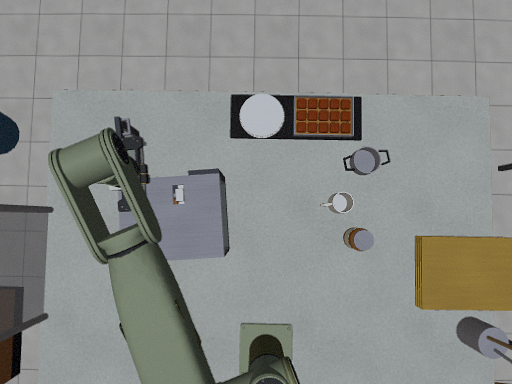

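The door is open, the bowl sits at (380, 178) in the scene picture as before, and the arm is clear. I'll hand the job in.

```bash
python3 -c "
from cell import robot
print(robot.close_job())"
```

```text
the job is handed in; nothing more can be done
None
```

The door is open to about 95° and stands on its own, and I handed the job in with 13.4 s on the clock of the 48 s allowed. I pressed the hook pad through the roof slot until the door had sprung ajar (about 30°). Then I swung the door open with the shut fingertips behind its top rail and lifted the gripper clear.

**Last checks before hand-in:**
- **Door:** the edge was at about (798, 496) mm in all three cameras, unchanged from just before the fingers left it, to within their accuracy.
- **Other things:** the mug, jar and pan were where they started, within detection accuracy. The bowl was too, in the scene and wrist views.
- **Forces:** contact readings stayed low wherever I read them, with a highest value of about 7 N while pressing the pad. The tool read about 1 N, effectively no contact, when I handed in.

**Disagreements:**
- **Case direction:** the case faces roughly world +x, not "roughly world -y" as the task text says. I went by the cameras.
- **Top camera on the bowl:** in the last top view the arm hid the bowl, and the detector marked the hook pad as the bowl instead. I ignored that reading.

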